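# Open the fume extractor's damper fully and start it

### The arm

A 6-joint arm with a two-finger parallel gripper is mounted at the origin on the work surface. World frame = base frame: x ahead of the robot, y to its left, z up, the work surface at z = 0. Lengths are in m, angles in rad, forces in N, time in s.
With the tool pointing down it reaches from about 0.275 to 0.75 m from the base axis. Payload 10.2 kg.
Tool frame: the origin (TCP) lies at the very end of the fingers, on their centre line; the grasp point (between the pads) lies 19 mm behind it (robot.grasp_offset is the distance from the TCP to the grasp point, in m); z points along the fingers, y is the line along which they close (so a half turn about z gives the same grasp; the last joint's range is limited). The gripper opens to 85 mm and grips with 20 to 120 N. Pads are 22 mm wide; open, the fingers measure 114 mm over their backs; the gripper's body (76 mm by 85 mm) begins 54 mm behind the grasp point. The pads swing forward as they close: fully open they stand 13 mm farther back than shut.
Start: joints at [0.995, 0.313, 1.498, -0, 1.331, -0.223], TCP at [0.181, 0.493, 0.231] pointing down, gripper open.
Joint ranges: [-2.94, 2.94], [-0.97, 2.17], [0.19, 2.56], [-1.23, 4.37], [0.02, 3.11], [-2.88, 2.88]. Speed limits (rad/s): [2.39, 2.39, 3.01, 3.14, 3.14, 3.14].

### API

Orientations are given as a unit quaternion [w, x, y, z].
In Python, from bench import robot gives the robot as it stands. The module is installed in compiled form; this text tells all that it offers.
- The arm moves only by the tool jog_arm, never from a script. Its argument "deltas" is a list of rows, each a list of 7 numbers: the turn, a rotation vector about the tool's x, y, z in rad, then the shift along the tool's x, y, z in cm, then the finger opening in cm, from 0 to 8.54. A call has exactly 5 rows; each row is the pose to reach, as a shift and turn from the pose commanded when the call began, along the tool's axes at that moment; what a row does not reach only later rows make up. A row lasts 1/10 s, in which the tool goes at most 50 mm and 8.59 degrees, less where a joint would pass 70% of its speed; a pose out of reach is approached as far as the arm can. A call with a gripper value outside its range is refused whole. The fingers move at their own pace and stop on an object; "newtons" is the grip in N (left out, the last holds). Time passes only in rows, so rows that repeat a pose let the fingers close, or fill a call up. It gives the time, the measured TCP pose, the force, the opening and the grip force at its end, in the units of the state.
- robot.state(): the state, without advancing time (a new reading comes with each control period).
- robot.capture(name): name is "scene" or "top"; returns the picture (480x640x3 uint8, red, green, blue); there is no depth.
- robot.camera_model(name): a dict with "camera_matrix" (3x3 intrinsics, pixels), "k1" (the pictures are not rectified: a ray, as slopes to the right and down, at radius r is drawn at 1 + k1 r^2 times it, then the intrinsics apply), "camera_from_world" (4x4, takes a point from world to camera coordinates). Camera axes: x right, y down, z forward; pixel columns grow to the right and rows downward; lengths in m; the calibration is good to about 2 mm. A picture is of the moment at which its call begins. camera_model takes no time and is no camera call.
- robot.hand_in(): hands the job in; it is judged then, once.
The state is a dict: "t": time; "q": joint angles; "qvel": joint speeds; "tau": joint torques, N m; "ee_pos": TCP position; "ee_rot": TCP orientation; "contact_force": force on the tool from outside, world axes, zero at the start; "moment": the same for the moment, N m; "finger_gap": opening from 0.0 (shut) to 1.0 (fully open); "grip_force": force on a finger pad.
Only numpy, scipy, OpenCV 4.12 (cv2) and the standard library are available. Lean on these libraries where they do the work, as an engineer would, in place of code of your own. Each camera call takes 0.05 s, during which the arm holds its last target. There are 200 camera calls.

### The job

Get the bench's fume extractor running at full draught before brazing: with the outside of the fingers push the knob of the damper lever on top of the extractor from shut, past the half-open notch, all the way to its far stop, and only then press the large round start button on the starter box fully in and let it spring back. Push and press gently, grip and lift nothing, do not press the small square stop button, and leave all the loose things where they are.

Things in the scene. Friction and masses are not known exactly. Their poses are not given: they have to be found in the camera images.
- extractor: Fume extractor, blue sheet-metal box 230 (x) x 250 (y) x 150 high, screwed to the bench. Origin: centre of its underside; x points away from the grille side (grille faces -x, towards the robot), a duct pipe of 96 diameter leaves its +x side; z up. Its flat top at z = 150 carries the damper lever in the middle.
- lever_pivot (a point): The damper lever's upright pivot axis where it meets the extractor's top: 45 from the extractor's origin along its +x, z = 150. The lever turns in a level plane about the vertical line through it.
- knob_top (a point): Centre of the top of the lever's upright black knob, 18 diameter, from 10 to 55 above the extractor's top, 90 from the pivot axis, on a flat steel arm (105 long, 16 wide, at most 15 above the top). A flat steel arc, 5 high, with three dark notch marks lies on the top 110 to 125 from the pivot. Moves with the lever.
- damper_lever (a joint): Lever angle in rad, growing as the knob swings towards the extractor's +y (clockwise from above). 0: shut, the lever pointing from the pivot to the extractor's -x but leaning 0.61 to its -y; 0.61: half-open notch, pointing to -x; 1.22: fully open, the far stop. A spring holds it in each notch: leaving one takes 8 to 12 N at the knob, and past midway (0.31 rad on) it snaps into the next.
- starter: Motor starter, grey box 130 (x) x 85 (y) x 60 high, screwed to the bench left or right of the extractor. Origin: centre of its underside, z up. The two black push buttons stand on its top.
- start_top (a point): Centre of the top of the START button, the large round one, 34 diameter, standing 16 proud of the box's top (z = 76), 32 from the box's origin along its +x (the far end).
- start_button (a joint): START button's travel in m, straight down: 0 released, 0.006 fully in. Springs back. Needs 2 N to move and 5 N to be fully in.
- stop_top (a point): Centre of the top of the STOP button, the small square one, 16 x 16, standing 10 proud of the box's top (z = 70), 35 from the box's origin along its -x (the end near the robot).
- stop_button (a joint): STOP button's travel in m, as for START; to be left alone.
- flux_jar: Bystander: capped jar, 42 diameter x 42 high, standing on top of the extractor near its far right corner. Origin: centre of its underside.
- nozzle: Bystander: turned brass nozzle, 24 diameter x 36 high, standing on top of the extractor near its near left corner. Origin: centre of its underside.
- tin: Bystander: upright metal can, 76 diameter x 105 high, on the bench to the other side of the extractor than the starter box. Origin: centre of its underside.
- screwdriver: Bystander: screwdriver lying on the bench at the left edge of the work. Origin: on its underside, about its middle.
- wrench: Bystander: spanner lying on the bench at the right edge of the work. Origin: on its underside, about its middle.
- coupling: Bystander: short copper tube, 34 diameter x 35 high, upright on the bench, left. Origin: centre of its underside.
- fitting: Bystander: stepped brass fitting, 32 diameter x 32 high, upright on the bench, right. Origin: centre of its underside.

How it is judged:
By the outcome, as a careful person would: the job done as asked, in the order asked, and still so for the second after the job is handed in, with the robot touching nothing.
It also fails if it takes over 43 s, if anything falls off the work surface, if the arm or the gripper's body presses on something with over 40 N, if the wrist force passes 120 N, or if a joint passes its speed limit or range.

## Working session

There is one attempt and no reset: what is moved stays moved. The work goes in short steps, Python scripts to look and compute and a tool call to move; the robot and the scene stay as the last step left them, time stands still between calls to the robot, and variables do not carry over. Pictures are saved under pics/ and viewed, at most 10 in all, crops included, and the job is handed in when it is done.

Besides the shell and the picture viewer there is one more tool, called after "Call:" as a command line: name --pt "numbers of a row" for each row, then --argument value for the rest. jog_arm: Moves the arm, as the interface text tells. Its arguments: {"type":"object","properties":{"deltas":{"type":"array"},"newtons":{"type":"number"}},"required":["deltas"]}

```bash
mkdir -p pics; python3 - <<'E'
from bench import robot
import cv2,numpy as np
for n in("scene","top"):
    im=robot.capture(n); cv2.imwrite(f"pics/{n}0.png",im[...,::-1])
    m=robot.camera_model(n); print(n,np.round(m["camera_matrix"],1).tolist(),m["k1"],np.round(m["camera_from_world"],3).tolist())
s=robot.state(); print(s["t"],s["ee_pos"],s["ee_rot"],s["finger_gap"])
E
```

```text
scene [[568.9, 0.0, 317.8], [0.0, 568.9, 240.5], [0.0, 0.0, 1.0]] -0.13658848266825643 [[-0.675, 0.737, -0.007, 0.394], [0.581, 0.526, -0.621, -0.237], [-0.454, -0.424, -0.784, 1.866], [0.0, 0.0, 0.0, 1.0]]
top [[572.1, 0.0, 320.0], [0.0, 572.1, 240.4], [0.0, 0.0, 1.0]] -0.12911408911345945 [[0.023, -1.0, -0.015, 0.003], [-0.996, -0.022, -0.09, 0.555], [0.089, 0.017, -0.996, 1.632], [0.0, 0.0, 0.0, 1.0]]
0.1 [0.18128168 0.49247411 0.23080497] [-2.31865711e-04  1.75481339e-01  9.84482594e-01 -5.17927559e-04] 0.9982464633512078
```

View pics/scene0.png

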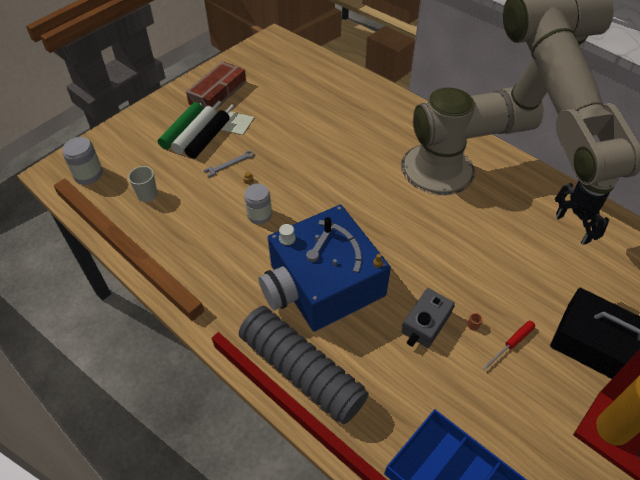

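View pics/top0.png

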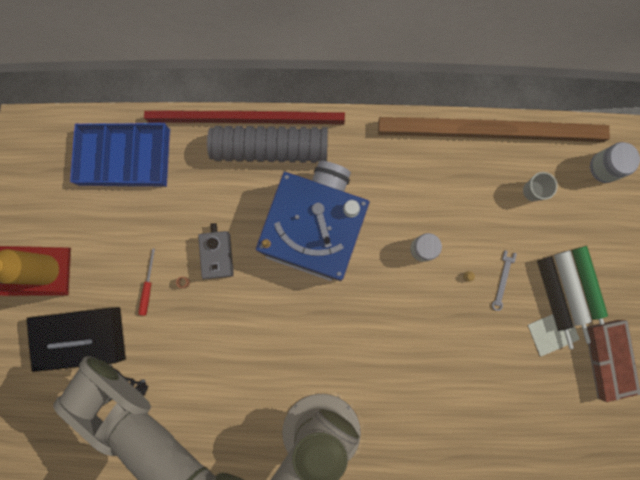

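Scene view: the knob is at about (327,224) and the starter at (429,318). Top view: extractor around (315,225), pivot (318,208), knob (327,241), START (213,243), STOP (213,267). I'll zoom in on these before measuring.

```bash
cat > h.py <<'E'
from bench import robot
import cv2,numpy as np
def ray(n,u,v):
    m=robot.camera_model(n);K=np.array(m["camera_matrix"]);T=np.array(m["camera_from_world"])
    x,y=cv2.undistortPoints(np.array([[[u,v]]],float),K,np.array([m["k1"],0,0,0.]))[0,0]
    # undistortPoints: forward model r*(1+k1 r^2), as given
    return -T[:3,:3].T@T[:3,3], T[:3,:3].T@np.array([x,y,1.])
def onz(n,u,v,z):
    c,d=ray(n,u,v); return c+d*(z-c[2])/d[2]
def two(a,b):
    (c1,d1),(c2,d2)=ray("scene",*a),ray("top",*b)
    s=np.linalg.lstsq(np.c_[d1,-d2],c2-c1,rcond=None)[0]
    p,q=c1+s[0]*d1,c2+s[1]*d2; return (p+q)/2,np.linalg.norm(p-q)
def pix(n,p):
    m=robot.camera_model(n);T=np.array(m["camera_from_world"])
    return cv2.projectPoints(np.array([p],float),cv2.Rodrigues(T[:3,:3])[0],T[:3,3],np.array(m["camera_matrix"]),np.array([m["k1"],0,0,0.]))[0][0,0]
E
python3 - <<'E'
from h import *
t=cv2.imread("pics/top0.png");s=cv2.imread("pics/scene0.png")
# top crop: x190-380,y165-290 ; scene crop: x260-460,y195-355
cv2.imwrite("pics/tc.png",cv2.resize(t[165:290,190:380],None,fx=4,fy=4,interpolation=cv2.INTER_CUBIC))
cv2.imwrite("pics/sc.png",cv2.resize(s[200:350,260:460],None,fx=4,fy=4,interpolation=cv2.INTER_CUBIC))
for n,im in(("top",t),("scene",s)):
    hsv=cv2.cvtColor(im,cv2.COLOR_BGR2HSV)
    b=cv2.inRange(hsv,(105,120,40),(130,255,255)); x0,x1,y0,y1=(240,380,160,290) if n=="top" else (255,395,195,330)
    k=np.zeros_like(b);k[y0:y1,x0:x1]=b[y0:y1,x0:x1]
    c=max(cv2.findContours(k,0,2)[0],key=cv2.contourArea)
    print(n,cv2.approxPolyDP(cv2.convexHull(c),3,True)[:,0].tolist(),cv2.boxPoints(cv2.minAreaRect(c)).round(1).tolist())
    print(ray(n,320,240)[0].round(3))
E
```

```text
top [[283, 176], [296, 176], [362, 200], [364, 212], [343, 273], [331, 275], [257, 248]] [[256.20001220703125, 249.5], [283.29998779296875, 171.39999389648438], [368.1000061035156, 200.89999389648438], [340.8999938964844, 279.0]]
[ 0.407 -0.014  1.675]
scene [[341, 205], [388, 264], [386, 291], [356, 310], [312, 329], [272, 266], [268, 236]] [[258.70001220703125, 240.3000030517578], [350.8999938964844, 192.5], [400.0, 287.20001220703125], [307.79998779296875, 335.0]]
[1.251 0.624 1.319]
```

View pics/tc.png

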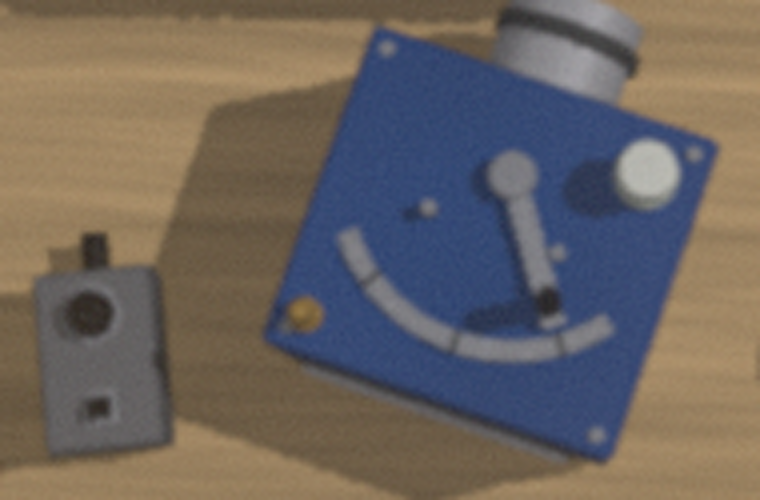

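View pics/sc.png

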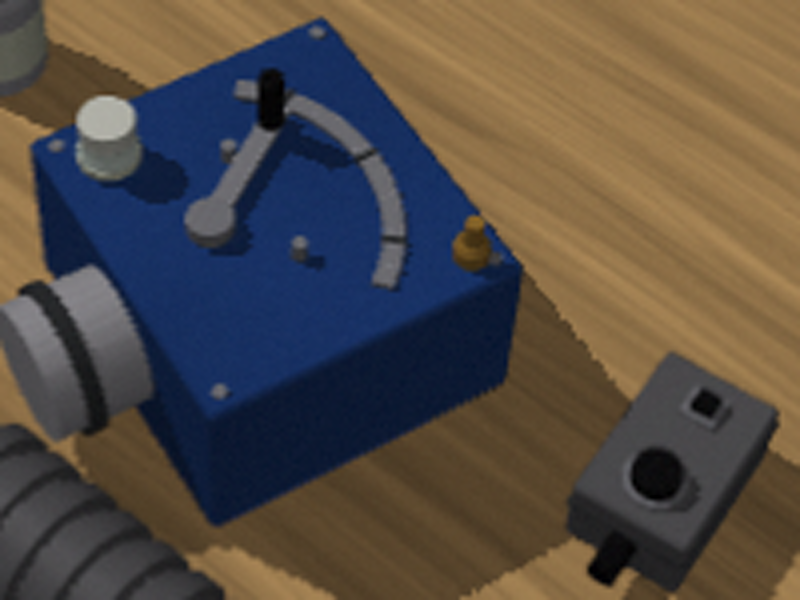

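Top crop (4x, offset 190,165): extractor top corners (378,28), (718,147), (608,462), (268,340). Pivot (512,174), knob (547,299), START (90,310), STOP (98,406), brass nozzle (303,313). Scene crop (4x, offset 260,200): knob top (271,76), START (657,474), STOP (707,403).

```bash
python3 - <<'E'
from h import *
T=lambda x,y:(190+x/4-.375,165+y/4-.375); S=lambda x,y:(260+x/4-.375,200+y/4-.375)
c=np.array([onz("top",*T(*p),.15) for p in((378,28),(718,147),(608,462),(268,340))])
print("corners",c.round(4).tolist(),[np.linalg.norm(c[i]-c[i-1]).round(4) for i in range(4)])
o=c.mean(0); ex=(c[0]-c[3])+(c[1]-c[2]); ex/=np.linalg.norm(ex); yaw=np.arctan2(ex[1],ex[0])
ey=np.array([-ex[1],ex[0],0]); print("o",o,"yaw",yaw)
pv=o+.045*ex; print("pivot pred",pv,"meas",onz("top",*T(512,174),.165))
for th in(0,.31,.61,.92,1.22):
    a=th-.61; k=pv+.09*(-np.cos(a)*ex+np.sin(a)*ey)+[0,0,.055]
    print(th,k.round(4),pix("top",k).round(1),pix("scene",k).round(1))
print("knob meas",two(S(271,76),T(547,298)),T(547,298),S(271,76))
print("start",two(S(657,474),T(90,310)),onz("top",*T(90,310),.076),onz("scene",*S(657,474),.076))
print("stop",two(S(707,403),T(98,406)),onz("top",*T(98,406),.07),onz("scene",*S(707,403),.07))
print("nozzle",onz("top",*T(303,312),.18), "jar",onz("top",*T(648,172),.192),"jar sc",onz("scene",*S(107,112),.192))
s=robot.state();from scipy.spatial.transform import Rotation as R
w,x,y,z=s["ee_rot"];print(R.from_quat([x,y,z,w]).as_matrix().round(3).tolist(),s["ee_pos"],s["t"])
E
```

```text
corners [[0.7291, 0.1149, 0.15], [0.6523, -0.1167, 0.15], [0.439, -0.0469, 0.15], [0.5153, 0.1825, 0.15]] [np.float64(0.2243), np.float64(0.244), np.float64(0.2244), np.float64(0.2417)]
o [0.58392443 0.03345117 0.15      ] yaw -0.31134480560235006
pivot pred [0.62676094 0.01966591 0.15      ] meas [0.62868971 0.02121625 0.165     ]
0 [ 0.5407 -0.0068  0.205 ] [327.4 239.9] [326.6 219.8]
0.31 [0.5368 0.0207 0.205 ] [316.7 241.2] [335.7 224.4]
0.61 [0.5411 0.0472 0.205 ] [306.4 239.3] [342.4 230.7]
0.92 [0.5536 0.0721 0.205 ] [297.  234.2] [346.6 238.7]
1.22 [0.5723 0.0913 0.205 ] [289.7 226.9] [347.6 247.2]
knob meas (array([ 0.54164986, -0.00395605,  0.21253728]), np.float64(0.000723048775831845)) (326.375, 239.125) (327.375, 218.625)
start (array([0.53801601, 0.31995223, 0.07790493]), np.float64(0.002672549520357569)) [0.53891114 0.31922191 0.076     ] [0.53607366 0.3205388  0.076     ]
stop (array([0.47075924, 0.31210547, 0.07408773]), np.float64(0.002010156099160545)) [0.47147629 0.31208267 0.07      ] [0.46754592 0.31186992 0.07      ]
nozzle [0.53213129 0.15610767 0.18      ] jar [ 0.6279492  -0.06831184  0.192     ] jar sc [ 0.62178732 -0.07326897  0.192     ]
[[-0.938, 0.346, -0.001], [0.346, 0.938, -0.001], [0.0, -0.001, -1.0]] [0.18128168 0.49247411 0.23080497] 0.1
```

Everything agrees: box 0.224 x 0.243, yaw -0.311, knob at (0.541,-0.005) against a prediction of (0.541,-0.007), START z 0.078. The tool's y axis already lies along the push direction. I'll shut the fingers and cross above everything to the knob's -y side.

Call:
jog_arm --pt "0 0 0 -3 -2 -3 0" --pt "0 0 0 -7 -5.4 -4 0" --pt "0 0 0 -11 -8.5 -4 0" --pt "0 0 0 -14.5 -11.2 -4 0" --pt "0 0 0 -18 -13.8 -4 0"

```text
t: 0.6
ee_pos: [0.3031, 0.2991, 0.2712]
ee_rot: [0.0, 0.176, 0.984, -0.0]
contact_force: [-0.5, -0.0, -0.3]
finger_gap: 0.139
grip_force: 0.0
```

Call:
jog_arm --pt "0 0 0 -3.6 -2.8 0 0" --pt "0 0 0 -7.2 -5.6 0 0" --pt "0 0 0 -10.8 -8.4 0 0" --pt "0 0 0 -14.4 -11.2 0 0" --pt "0 0 0 -18 -14 0 0"

```text
t: 1.1
ee_pos: [0.4237, 0.1056, 0.2712]
ee_rot: [-0.0, 0.176, 0.984, 0.0]
contact_force: [0.4, -0.4, -0.1]
finger_gap: 0.002
grip_force: 0.0
```

Call:
jog_arm --pt "0 0 0 -3.6 -2.8 0 0" --pt "0 0 0 -7.2 -5.6 0 0" --pt "0 0 0 -10.8 -8.4 0 0" --pt "0 0 0 -15 -11.4 0 0" --pt "0 0 0 -15 -11.4 0 0"

```text
t: 1.6
ee_pos: [0.5261, -0.0556, 0.2698]
ee_rot: [-0.001, 0.178, 0.984, -0.0]
contact_force: [-0.8, 0.2, -1.5]
finger_gap: 0.002
grip_force: 0.0
```

Call:
jog_arm --pt "0 0 0 0 0 3 0" --pt "0 0 0 0 0 6 0" --pt "0 0 0 0 0 8.5 0" --pt "0 0 0 0 0 9.8 0" --pt "0 0 0 0 0 9.8 0"

```text
t: 2.1
ee_pos: [0.5234, -0.0507, 0.1715]
ee_rot: [-0.002, 0.175, 0.985, 0.0]
contact_force: [-0.7, 0.3, 0.7]
finger_gap: 0.0
grip_force: 0.0
```

```bash
python3 - <<'E'
from h import *
a=robot.capture("scene")[170:290,250:410,::-1];b=robot.capture("top")[165:285,230:390,::-1]
cv2.imwrite("pics/v1.png",cv2.resize(np.hstack([a,b]),(800,300),interpolation=cv2.INTER_CUBIC))
print(robot.state()["ee_pos"])
E
```

```text
[ 0.52462093 -0.0511335   0.17383374]
```

View pics/v1.png

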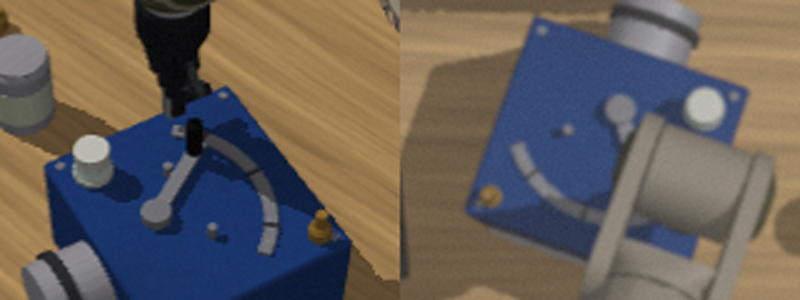

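The fingers stand beside the knob at the right height, with nothing else near them. I'll start the push.

Call:
jog_arm --pt "0 0 0 0 0.8 0 0" --pt "0 0 0 0 1.6 0 0" --pt "0 0 0 0.1 2.2 0 0" --pt "0 0 0 0.2 2.6 0 0" --pt "0 0 0 0.3 3.0 0 0"

```text
t: 2.7
ee_pos: [0.5311, -0.0226, 0.1734]
ee_rot: [-0.001, 0.175, 0.985, -0.001]
contact_force: [-12.9, -10.5, 5.8]
finger_gap: -0.001
grip_force: 6.6
```

Call:
jog_arm --pt "0 0 0 0.2 0.3 0 0" --pt "0 0 0 0.4 0.6 0 0" --pt "0 0 0 0.6 0.9 0 0" --pt "0 0 0 0.7 1.2 0 0" --pt "0 0 0 0.9 1.5 0 0"

```text
t: 3.2
ee_pos: [0.527, -0.0065, 0.1734]
ee_rot: [-0.002, 0.175, 0.984, -0.002]
contact_force: [-13.5, -9.3, 6.8]
finger_gap: -0.002
grip_force: 6.9
```

Call:
jog_arm --pt "0 0 0 0.1 0.4 0 0" --pt "0 0 0 0.2 0.8 0 0" --pt "0 0 0 0.3 1.2 0 0" --pt "0 0 0 0.4 1.6 0 0" --pt "0 0 0 0.5 2.0 0 0"

```text
t: 3.7
ee_pos: [0.5312, 0.0159, 0.1733]
ee_rot: [0.0, 0.175, 0.984, 0.0]
contact_force: [0.3, 0.4, 0.9]
finger_gap: -0.0
grip_force: 0.0
```

It has passed the first ridge into the half-open notch, with the force back to zero. On to full open.

Call:
jog_arm --pt "0 0 0 0.1 0.4 0 0" --pt "0 0 0 0.1 0.8 0 0" --pt "0 0 0 0.1 1.2 0 0" --pt "0 0 0 0.1 1.6 0 0" --pt "0 0 0 0.1 2.0 0 0"

```text
t: 4.2
ee_pos: [0.5364, 0.0343, 0.1732]
ee_rot: [-0.001, 0.175, 0.984, -0.001]
contact_force: [-6.6, -5.0, 3.6]
finger_gap: -0.0
grip_force: 3.9
```

Call:
jog_arm --pt "0 0 0 0 0.4 0 0" --pt "0 0 0 -0.1 0.8 0 0" --pt "0 0 0 -0.1 1.2 0 0" --pt "0 0 0 -0.2 1.5 0 0" --pt "0 0 0 -0.3 1.8 0 0"

```text
t: 4.7
ee_pos: [0.5455, 0.0503, 0.173]
ee_rot: [-0.001, 0.176, 0.984, -0.0]
contact_force: [-2.9, -2.0, -0.5]
finger_gap: 0.001
grip_force: 1.3
```

Call:
jog_arm --pt "0 0 0 -0.1 0.3 0 0" --pt "0 0 0 -0.2 0.6 0 0" --pt "0 0 0 -0.3 0.9 0 0" --pt "0 0 0 -0.4 1.1 0 0" --pt "0 0 0 -0.5 1.3 0 0"

```text
t: 5.2
ee_pos: [0.5555, 0.0611, 0.1733]
ee_rot: [0.0, 0.175, 0.984, 0.0]
contact_force: [0.1, -0.5, -0.7]
finger_gap: 0.0
grip_force: 0.0
```

Call:
jog_arm --pt "0 0 0 0 -1.5 0 0" --pt "0 0 0 0 -3 0 0" --pt "0 0 0 0 -3 -4 0" --pt "0 0 0 0 -3 -8 0" --pt "0 0 0 0 -3 -10 0"

```text
t: 5.7
ee_pos: [0.5451, 0.0314, 0.2768]
ee_rot: [0.002, 0.176, 0.984, -0.0]
contact_force: [-0.0, 0.1, -0.4]
finger_gap: 0.001
grip_force: 0.0
```

```bash
python3 - <<'E'
from h import *
a=robot.capture("scene")[170:290,250:410,::-1];b=robot.capture("top")[165:285,230:390,::-1]
cv2.imwrite("pics/v2.png",cv2.resize(np.hstack([a,b]),(800,300),interpolation=cv2.INTER_CUBIC))
for th in (1.0,1.22):
    pv=np.array([.6275,.0202,.15]);w=2.830-(th-.61);k=pv+[.09*np.cos(w),.09*np.sin(w),.055]
    print(th,(pix("scene",k)-[250,170])*2.5,(pix("top",k)-[230,165])*2.5+[400,0])
print(robot.state()["ee_pos"])
E
```

```text
1.0 [242.93490042 178.14055063] [561.54723825 167.99540233]
1.22 [243.92357934 193.81136321] [548.81424112 153.94969338]
[0.54545894 0.03148862 0.27632926]
```

View pics/v2.png

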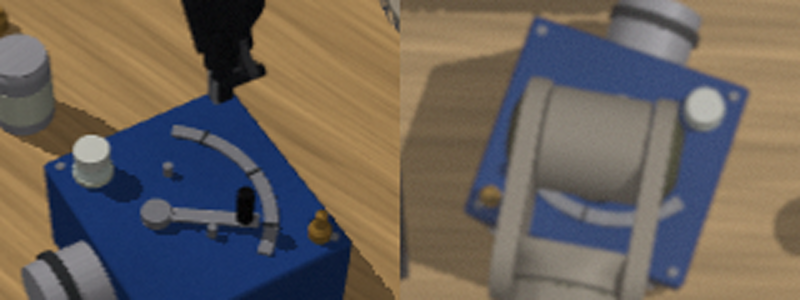

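The knob top is at (245,190) in the scene half, against (244,194) predicted for full open. The arm rests at the far stop and the bystanders haven't moved. Next is START at (0.538,0.3195).

Call:
jog_arm --pt "0 0 0 1.3 3.4 0 0" --pt "0 0 0 2.8 7.2 0 0" --pt "0 0 0 4.4 11.2 0 0" --pt "0 0 0 6 15.2 0 0" --pt "0 0 0 7.6 19.2 0 0"

```text
t: 6.3
ee_pos: [0.5394, 0.2399, 0.272]
ee_rot: [-0.001, 0.176, 0.984, -0.0]
contact_force: [0.4, -0.4, 0.9]
finger_gap: 0.005
grip_force: 0.0
```

Call:
jog_arm --pt "0 0 0 1.5 3.8 0 0" --pt "0 0 0 3 7.6 0 0" --pt "0 0 0 3 7.6 0 0" --pt "0 0 0 3 7.6 4 0" --pt "0 0 0 3 7.6 8 0"

```text
t: 6.8
ee_pos: [0.5381, 0.3198, 0.1917]
ee_rot: [0.0, 0.176, 0.984, -0.0]
contact_force: [0.2, 0.2, -1.0]
finger_gap: 0.006
grip_force: 0.0
```

Call:
jog_arm --pt "0 0 0 0 0 4 0" --pt "0 0 0 0 0 7 0" --pt "0 0 0 0 0 9 0" --pt "0 0 0 0 0 9.6 0" --pt "0 0 0 0 0 9.6 0"

```text
t: 7.3
ee_pos: [0.5378, 0.3198, 0.0965]
ee_rot: [-0.001, 0.176, 0.984, -0.001]
contact_force: [0.9, -0.3, -0.2]
finger_gap: 0.004
grip_force: 0.0
```

```bash
python3 - <<'E'
from h import *
a=robot.capture("scene")[240:360,370:530,::-1];b=robot.capture("top")[190:310,140:300,::-1]
cv2.imwrite("pics/v3.png",cv2.resize(np.hstack([a,b]),(800,300),interpolation=cv2.INTER_CUBIC))
s=robot.state();print(s["ee_pos"],s["contact_force"])
E
```

```text
[0.53859162 0.32056343 0.09836272] [0.63191928 0.12669089 0.59115535]
```

View pics/v3.png

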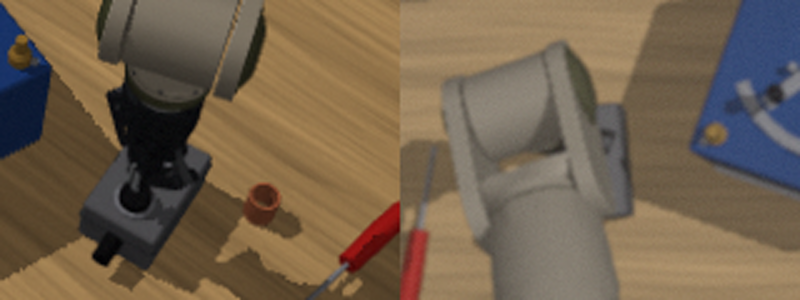

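The fingertips stand right over START (about (134,197) in the scene half), and the knob is still fully open. I'll press slowly.

Call:
jog_arm --pt "0 0 0 0 0 0.8 0" --pt "0 0 0 0 0 1.4 0" --pt "0 0 0 0 0 1.8 0" --pt "0 0 0 0 0 2.1 0" --pt "0 0 0 0 0 2.3 0"

```text
t: 7.9
ee_pos: [0.5379, 0.3209, 0.0742]
ee_rot: [-0.0, 0.175, 0.984, -0.0]
contact_force: [-2.5, -0.3, 3.1]
finger_gap: 0.001
grip_force: 1.4
```

Call:
jog_arm --pt "0 0 0 0 0 0.1 0" --pt "0 0 0 0 0 0.2 0" --pt "0 0 0 0 0 0.3 0" --pt "0 0 0 0 0 0.3 0" --pt "0 0 0 0 0 0.3 0"

```text
t: 8.4
ee_pos: [0.5379, 0.3209, 0.0714]
ee_rot: [-0.0, 0.175, 0.984, -0.0]
contact_force: [-3.9, -1.1, 4.5]
finger_gap: 0.0
grip_force: 2.1
```

Call:
jog_arm --pt "0 0 0 0 0 0.1 0" --pt "0 0 0 0 0 0.2 0" --pt "0 0 0 0 0 0.3 0" --pt "0 0 0 0 0 0.3 0" --pt "0 0 0 0 0 0.3 0"

```text
t: 8.9
ee_pos: [0.5381, 0.321, 0.0699]
ee_rot: [0.0, 0.175, 0.985, 0.0]
contact_force: [-8.4, -3.8, 16.6]
finger_gap: -0.001
grip_force: 8.1
```

The button bottomed out at z 0.070 with 16.6 N. I'll lift clear and check.

Call:
jog_arm --pt "0 0 0 0 0 -0.5 0" --pt "0 0 0 0 0 -1.5 0" --pt "0 0 0 0 0 -4 0" --pt "0 0 0 0 0 -8 0" --pt "0 0 0 0 0 -12 0"

```text
t: 9.4
ee_pos: [0.538, 0.3208, 0.1895]
ee_rot: [-0.0, 0.176, 0.984, -0.0]
contact_force: [0.9, 0.2, -0.3]
finger_gap: -0.001
grip_force: 0.0
```

Call:
jog_arm --pt "0 0 0 0 0 -4 0" --pt "0 0 0 3 0 -6 0" --pt "0 0 0 6 0 -6 0" --pt "0 0 0 9 0 -6 0" --pt "0 0 0 9 0 -6 0"

```text
t: 9.9
ee_pos: [0.4513, 0.3533, 0.2491]
ee_rot: [0.0, 0.174, 0.985, 0.001]
contact_force: [-0.2, -0.6, 0.5]
finger_gap: 0.004
grip_force: 0.0
```

```bash
python3 - <<'E'
from h import *
a=robot.capture("scene")[180:360,260:520,::-1];b=robot.capture("top")[160:340,130:390,::-1]
cv2.imwrite("pics/v4.png",cv2.resize(np.hstack([a,b]),(800,277),interpolation=cv2.INTER_CUBIC))
s=robot.state();print(s["ee_pos"],s["contact_force"])
E
```

```text
[0.45369776 0.3521663  0.24863715] [0.1913815  0.45924458 0.14954104]
```

View pics/v4.png

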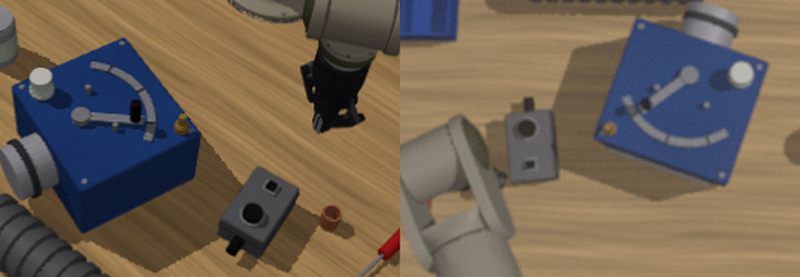

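The lever rests at the far stop (knob at (645,105) in the top half). START has sprung back, the nozzle, jar and coupling are unmoved, and the arm touches nothing.

```bash
python3 -c "
from bench import robot
print(robot.hand_in())"
```

```text
the job is handed in; nothing more can be done
None
```

The damper lever is at its far stop, START was then pressed fully in and has sprung back, STOP and the loose things were left alone, and the job is handed in (about 10 s of the 43 s used; no verdict was returned).

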